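# Closing check of the accessory drawer

### The arm

A 6-joint arm with a two-finger parallel gripper is mounted at the origin on a cart in front of the work surface, level with it; the furniture and walls round the work are solid. World frame = base frame: x ahead of the robot, y to its left, z up, the work surface at z = 0. Lengths are in m, angles in degrees, forces in N, time in s.
With the tool pointing down it reaches from about 0.425 to 0.95 m from the base axis. Payload 3.5 kg.
Tool frame: the origin (TCP) lies between the finger pads, 19 mm behind the fingertips; this is the grasp point; z points along the fingers, y is the line along which they close (so a half turn about z gives the same grasp; the last joint's range is limited). The gripper opens to 85 mm and grips with 20 to 120 N. Pads are 22 mm wide; open, the fingers measure 114 mm over their backs; the gripper's body (76 mm by 85 mm) begins 54 mm behind the grasp point. The pads swing forward as they close: fully open they stand 13 mm farther back than shut.
Start: joints at [-85.714, 16.404, 90.338, -0, 73.258, -8.594], TCP at [0.15, -0.658, 0.25] pointing down, gripper open.
Joint ranges: [-158.93, 158.93], [-51.34, 127.21], [12.03, 142.37], [-87.48, 267.48], [13.55, 161.25], [-162.69, 162.69]. Speed limits (degrees/s): [159.86, 159.86, 180, 180, 180, 180].

### API

Orientations are given as a 3x3 rotation matrix whose columns are the frame's x, y, z axes.
In Python, from plant import read_state, snapshot, close_job gives the robot as it stands.
- The arm moves only by the tool jog_arm, never from a script. Its argument "targets" is a list of rows, each a list of 7 numbers: the shift along the tool's x, y, z in m, then the turn, a rotation vector about the tool's x, y, z in rad, then the opening, from 0 (shut) to 1 (fully open). A call has 1 to 20 rows; each row is the pose to reach, as a shift and turn from the pose commanded when the call began, along the tool's axes at that moment; what a row does not reach only later rows make up. A row lasts 1/8 s, in which the tool goes at most 62.5 mm and 10.7 degrees, less where a joint would pass 70% of its speed; a pose out of reach is approached as far as the arm can. A call with a gripper value outside its range is refused whole. The fingers move at their own pace and stop on an object; "newtons" is the grip in N (left out, the last holds). Time passes only in rows, so rows that repeat a pose let the fingers close. It gives the time, the measured TCP pose, the force, the opening and the grip force at its end, in the units of the state.
- read_state(): the state, without advancing time (a new reading comes with each control period).
- snapshot(name): name is "side" or "top"; returns a dict with "pixels" (420x560x3 uint8, red, green, blue), "vfov" (degrees; the focal length in pixels is half the picture's height over the tangent of half this angle, whatever the lens; pixels are square), "cx", "cy" (the principal point, pixels), "dist_coeffs" ([k1, k2, p1, p2, k3] as OpenCV has them; the pictures are not rectified), "R" (3x3) and "t" (3): a world point X has camera coordinates R X + t. Camera axes: x right, y down, z forward; pixel columns grow to the right and rows downward; lengths in m; the calibration is good to about 2 mm. A picture is of the moment at which its call begins. There is no depth.
- close_job(): hands the job in; it is judged then, once.
The state is a dict: "clock": time; "q": joint angles; "qvel": joint speeds; "joint_efforts": joint torques, N m; "position": TCP position; "ee_rot": TCP orientation; "contact_force": force on the tool from outside, world axes, zero at the start; "moment": the same for the moment, N m; "grip_width": finger opening in m; "gripper_force": force on a finger pad.
Only numpy, scipy, OpenCV 4.12 (cv2) and the standard library are available. Lean on these libraries where they do the work, as an engineer would, in place of code of your own. Each camera call takes 0.05 s, during which the arm holds its last target. There are 200 camera calls.

### The job

Closing check at the espresso bar: the accessory drawer has been left open. Point down at the single-shot filter basket in it (the stepped one, whose mouth narrows to a small well), fingertips a couple of centimetres above the middle of its mouth, and keep still there for a good two seconds so that your colleague can tick it off; point at no other basket and touch none of them. Then push the drawer fully shut with the fingertips, without slamming it, and leave the other things as they stand.

Things in the scene. Friction and masses are not known exactly. Their poses are not given: they have to be found in the camera images.
- single_basket: The single-shot filter basket: bare steel, flange 68 mm across, 25 mm tall, mouth 56 mm wide, narrowing half-way down to a pierced well 34 mm wide. Origin: centre of its underside; its mouth is 25 mm above that (51 mm above the counter). Loose: hangs level by its flange in one of the three round seats in the drawer's wooden insert, with about 1.5 mm play; any basket may be in any seat
- double_basket: The double-shot basket: bare steel, flange 68 mm across, 25 mm tall, straight walls and a wide flat pierced floor. Origin: centre of its underside; its rim is 25 mm above that. Loose, hanging in another seat
- blind_basket: The blind basket used for cleaning: bare steel, flange 68 mm across, a wide shallow dish only 14 mm tall with an unpierced floor. Origin: centre of its underside; its rim is 14 mm above that. Loose, hanging in another seat
- drawer (a joint): How far the drawer stands open, m: 0 is fully shut, its front against the unit; 0.14 is the outer stop. It starts about 0.125 open. It runs on slides with about 2.5 N of friction plus 10 N per m/s, about 1 kg to move, no catch or spring, and stays where it is left
- drawer_front (a point): Middle of the outer face of the drawer's front, a flat upright panel 275 mm wide, from 9 to 81 mm above the counter (this point: 45 mm). Moves with the drawer. x points into the unit (the way to push), y left along the front, z up. A dark finger pull 96 mm wide at mid-width stands 12 mm proud, 65 to 78 mm above the counter. The seats are 57 mm behind the face, at y = -78, 0 and 78 mm
- drawer_unit: The fixed low steel unit that holds the drawer: 185 mm deep (x), 275 mm wide (y), 90 mm tall. Origin: centre of its underside, on the counter; x points away from its front. The face of the shut drawer's front is 102.5 mm before the origin. On its top stand the pad, the pen and the two cups
- order_pad: Order pad, 140 x 101 x 12 mm, lying loose on top of the unit near its left end; origin: centre of its underside
- espresso_cup_1: White espresso cup, 63 x 92 x 51 mm, loose on top of the unit, right half, towards the back; origin: under its centre
- espresso_cup_2: A second such cup beside it, nearer the unit's right end
- pen: Blue pen, 138 mm long and 10 mm thick, lying on the order pad; origin: its middle, underside
- teaspoon: Teaspoon, 130 mm long, lying on the counter at the left edge, left of the drawer; origin: its middle, underside
- milk_thermometer: Milk thermometer, 171 mm long with a 44 mm dial, 11 mm high, lying on the counter at the left edge, beside the unit; origin: its middle, underside
Mind the look-alikes: they are no part of the job. What is shaped like the blind_basket but green or red is not meant.

How it is judged (in metres and radians):
On the way:
1. the tool point dwells within 20 mm of the middle of the single basket's mouth, 18 to 80 mm above it, for 1.5 s, touching nothing, with the drawer still open (horizontal distance between the grasp point and single_basket below 0.02 m and z of the grasp point in the frame of single_basket between 0.043 and 0.105 m and contact force between each of the fingers, the arm and anything else below 0.1 N and value of joint drawer above 0.1 m), for 1.5 s.
At the end, for the whole second after the job is handed in: The drawer is shut to within 4 mm, with the three baskets still sitting level in their seats in it (within 0.1 rad, rims not more than 6 mm above their seated height) (value of joint drawer below 0.004 m and z of single_basket in the frame of drawer_front below -0.013 m and z of double_basket in the frame of drawer_front below -0.012 m and z of blind_basket in the frame of drawer_front below -0.002 m and angle between each of single_basket, double_basket, blind_basket's own z axis and vertical below 0.1 rad); the robot touches nothing.
It fails at once if a basket is touched or lifted (contact force between any of the arm, the fingers and single_basket above 0.3 N or contact force between any of the arm, the fingers and double_basket above 0.3 N or contact force between any of the arm, the fingers and blind_basket above 0.3 N or z of single_basket in the frame of drawer_front above -0.008 m or z of double_basket in the frame of drawer_front above -0.006 m or z of blind_basket in the frame of drawer_front above 0.004 m).
It fails at once if another basket is pointed at: the tool point comes within 15 mm of its middle, less than 55 mm above its rim, with the drawer open ((horizontal distance between the grasp point and double_basket below 0.015 m and z of the grasp point in the frame of double_basket below 0.08 m and value of joint drawer above 0.1 m) or (horizontal distance between the grasp point and blind_basket below 0.015 m and z of the grasp point in the frame of blind_basket below 0.069 m and value of joint drawer above 0.1 m)).
It fails at once if the drawer is slammed (faster than 0.4 m/s) (velocity of joint drawer below -0.4 m/s).
It fails at once if one of the other things is moved more than 20 mm (distance of any of order_pad, pen, espresso_cup_1, espresso_cup_2, teaspoon, milk_thermometer from where it was at the start of the episode above 0.02 m).
It also fails if it takes over 45 s, if anything falls off the work surface, if the arm or the gripper's body presses on something with over 40 N, if the wrist force passes 120 N, or if a joint passes its speed limit or range.

## Working session

There is one attempt and no reset: what is moved stays moved. The work goes in short steps, Python scripts to look and compute and a tool call to move; the robot and the scene stay as the last step left them, time stands still between calls to the robot, and variables do not carry over. Pictures are saved under pics/ and viewed, at most 10 in all, crops included, and the job is handed in when it is done.

Besides the shell and the picture viewer there is one more tool, called after "Call:" by a JSON object that holds its "method" and its "body", one argument or row to a line. jog_arm: Moves the arm, as the interface text tells. Its arguments: {"type":"object","properties":{"targets":{"type":"array","items":{"type":"array","items":{"type":"number"}}},"newtons":{"type":"number"}},"required":["targets"]}

```bash
mkdir -p pics
python3 - <<'E'
from plant import *
import cv2,pickle
s=read_state();print(s['clock'],s['position'],s['ee_rot'],s['grip_width'])
for n in('top','side'):
    d=snapshot(n);cv2.imwrite(f'pics/{n}0.png',d['pixels'][:,:,::-1]);pickle.dump(d,open(n+'.pkl','wb'))
    print({k:v for k,v in d.items() if k!='pixels'})
E
```

```text
0.0 [ 0.15046    -0.65739372  0.24863625] [[ 9.74825091e-01  2.22970841e-01 -2.12782182e-04]
 [ 2.22970720e-01 -9.74822330e-01  2.34158575e-03]
 [ 3.14680521e-04 -2.33008074e-03 -9.99997236e-01]] 0.08521079690772594
{'vfov': 54.07206693692831, 'cx': 275.06670042118543, 'cy': 212.3222676856536, 'dist_coeffs': array([-0.06105493,  0.        ,  0.        ,  0.        ,  0.        ]), 'R': array([[-0.02627129, -0.99880577, -0.04119288],
       [-0.99561642,  0.02984317, -0.08864155],
       [ 0.08976502,  0.03868358, -0.99521145]]), 't': array([0.0531476 , 0.6532151 , 0.98799092])}
{'vfov': 48.43514413432773, 'cx': 285.9286348954679, 'cy': 210.0125138918306, 'dist_coeffs': array([-0.06099495,  0.        ,  0.        ,  0.        ,  0.        ]), 'R': array([[-0.99990354,  0.004841  , -0.0130184 ],
       [ 0.01314538,  0.63248297, -0.77446271],
       [ 0.00448475, -0.77455914, -0.63248559]]), 't': array([0.63073733, 0.06041333, 1.04306443])}
```

View pics/top0.png

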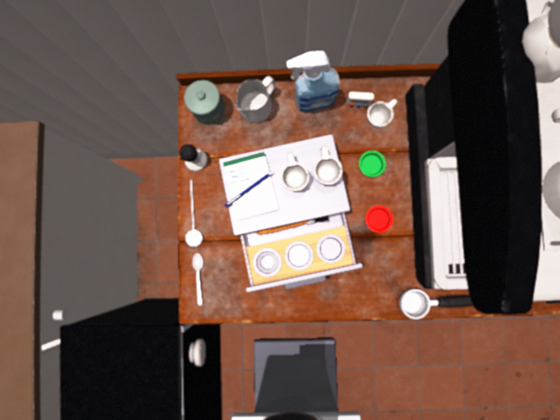

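View pics/side0.png

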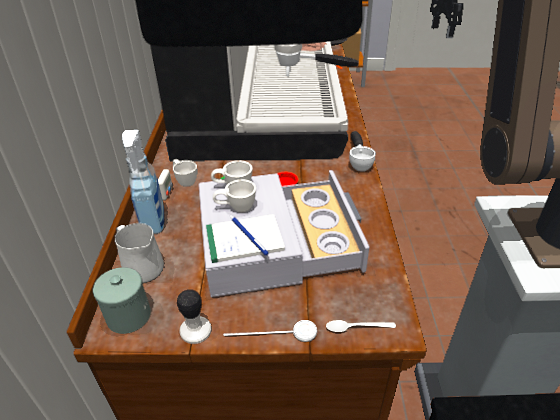

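The top view shows the drawer open with baskets near (267,262), (299,256) and (330,248). In the side view they are near (332,243), (323,219) and (315,198). I'll enlarge both.

Run:
```python
import cv2,numpy as np
a=cv2.imread('pics/top0.png')[205:305,235:365];b=cv2.imread('pics/side0.png')[170:285,275:375]
a=cv2.resize(a,None,fx=6,fy=6,interpolation=cv2.INTER_CUBIC);b=cv2.resize(b,None,fx=5,fy=5,interpolation=cv2.INTER_CUBIC)
cv2.imwrite('pics/topc.png',a);cv2.imwrite('pics/sidec.png',b)
```

```text
(no output)
```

View pics/topc.png

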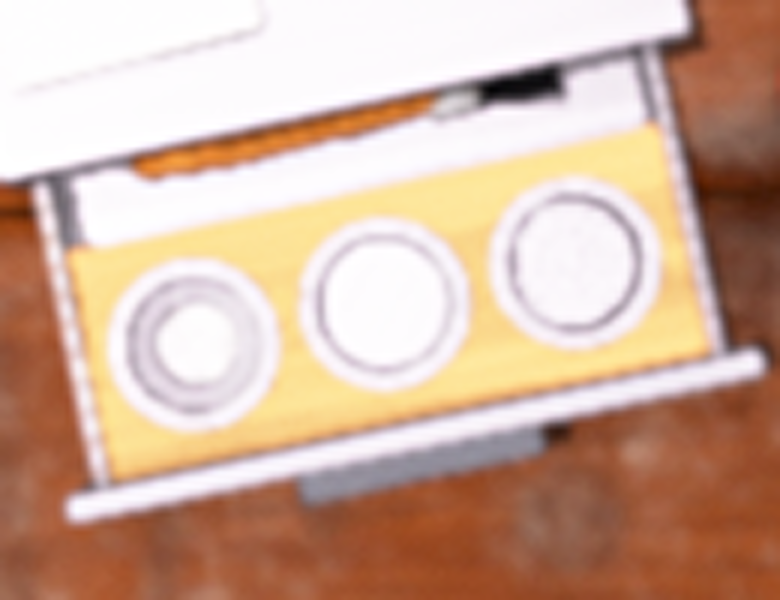

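View pics/sidec.png

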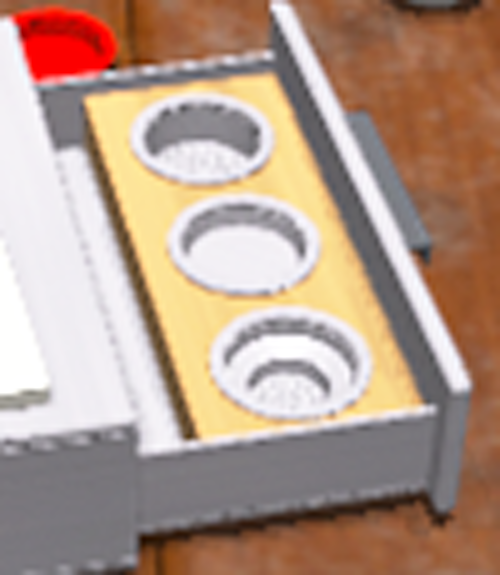

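In the enlarged crops, the stepped single basket is at the left end. Its flange centre is at crop (193,345), which is about (266.8,262.1) in the full top picture. The straight-walled double is at the right end and the blind is in the middle. The outer top edge of the front runs from crop (70,522) to (768,370).

```bash
cat > h.py <<'E'
import pickle,cv2,numpy as np
def ray(d,uv,z):
    f=210/np.tan(np.radians(d['vfov']/2));K=np.array([[f,0,d['cx']],[0,f,d['cy']],[0,0,1]])
    p=cv2.undistortPoints(np.array([[uv]],float),K,d['dist_coeffs'])[0,0]
    R,t=d['R'],d['t'];C=-R.T@t;v=R.T@np.r_[p,1];return C+v*(z-C[2])/v[2]
E
python3 - <<'E'
from h import *
T=pickle.load(open('top.pkl','rb'));S=pickle.load(open('side.pkl','rb'))
t=lambda x,y,z:ray(T,(235+(x+.5)/6-.5,205+(y+.5)/6-.5),z)
s=lambda x,y,z:ray(S,(275+(x+.5)/5-.5,170+(y+.5)/5-.5),z)
print('cam',-T['R'].T@T['t'])
B=[t(193,345,.051),t(385,303,.051),t(577,263,.051)]
print('top',B);print('side',s(292,363,.051),s(246,244,.051),s(203,139,.051))
d=B[0]-B[2];print('spacing',np.linalg.norm(d),np.degrees(np.arctan2(d[1],d[0])))
a,b=t(70,522,.081),t(768,370,.081);print('edge',a,b,np.linalg.norm(a-b),np.degrees(np.arctan2(*(a-b)[1::-1])))
y=(d/np.linalg.norm(d));y[2]=0;x=np.array([y[1],-y[0],0]);print('into',x)
f=[p-.057*x for p in B];print('face from seats',f)
for p in (a,b):print('edge vs face, along x,y',(p-f[1])@x,(p-f[1])@y)
R0=np.array([[.974825,.222971,0],[.222971,-.974825,0],[0,0,-1]])
p=np.array([.15,-.658,.25]);print('single tool shift',R0.T@(np.r_[B[0][:2],.12]-p))
print('push tool dirs x,y',R0.T@x,R0.T@y)
E
```

```text
cam [ 0.56306091 -0.00462891  1.04335118]
top [array([0.5332364 , 0.05707828, 0.051     ]), array([ 0.54798532, -0.02014889,  0.051     ]), array([ 0.5618184 , -0.09717898,  0.051     ])]
side [0.53296304 0.06121953 0.051     ] [ 0.54686532 -0.01530613  0.051     ] [ 0.56171594 -0.09104932  0.051     ]
spacing 0.15688287073266532 100.49716659388902
edge [0.46710298 0.10459762 0.081     ] [ 0.5186976 -0.1663001  0.081    ] 0.275767256334934 100.78328995995285
into [0.98326392 0.1821869  0.        ]
face from seats [array([0.47719035, 0.04669363, 0.051     ]), array([ 0.49193928, -0.03053354,  0.051     ]), array([ 0.50577236, -0.10756364,  0.051     ])]
edge vs face, along x,y 0.00019848547762187305 0.13739443835274187
edge vs face, along x,y 0.0015756048458338097 -0.13836937944927308
single tool shift [ 0.53303014 -0.61162558  0.13      ]
push tool dirs x,y [0.99913264 0.04163899 0.        ] [ 0.04163899 -0.99913264  0.        ]
```

Run:
```python
from h import *
T=pickle.load(open('top.pkl','rb'));S=pickle.load(open('side.pkl','rb'))
for n,d,uv in[('tray corner S',S,(346,130)),('tray corner low S',S,(340,160)),('handle tip S',S,(358,63)),('cup S',S,(362,165)),('top: machine lower-right',T,(520,312)),('top cup',T,(415,303)),('top machine left',T,(450,300)),('toptray',T,(432,285))]:
    print(n,*[np.round(ray(d,uv,z)[:2],2) for z in(0,.1,.2,.3)])
```

```text
tray corner S [ 0.44 -0.49] [ 0.47 -0.32] [ 0.49 -0.14] [0.52 0.04]
tray corner low S [ 0.48 -0.33] [ 0.5  -0.17] [ 0.52 -0.02] [0.54 0.13]
handle tip S [ 0.34 -1.02] [ 0.38 -0.77] [ 0.42 -0.52] [ 0.46 -0.27]
cup S [ 0.42 -0.3 ] [ 0.45 -0.15] [ 0.48 -0.  ] [0.51 0.15]
top: machine lower-right [ 0.39 -0.57] [ 0.41 -0.52] [ 0.42 -0.46] [ 0.44 -0.41]
top cup [ 0.42 -0.31] [ 0.43 -0.28] [ 0.45 -0.25] [ 0.46 -0.22]
top machine left [ 0.42 -0.39] [ 0.44 -0.36] [ 0.45 -0.32] [ 0.46 -0.28]
toptray [ 0.46 -0.35] [ 0.47 -0.32] [ 0.48 -0.28] [ 0.49 -0.25]
```

Call:
{"method": "jog_arm", "body": {
  "targets": [
    [0.034,-0.195,0,0,0,0,0],
    [0.034,-0.195,0,0,0,0,0],
    [0.034,-0.195,0,0,0,0,0],
    [0.034,-0.195,0,0,0,0,0],
    [0.136,-0.234,0,0,0,0,0],
    [0.136,-0.234,0,0,0,0,0],
    [0.251,-0.289,0,0,0,0,0],
    [0.251,-0.289,0,0,0,0,0],
    [0.251,-0.289,0,0,0,0,0],
    [0.37,-0.406,0,0,0,0,0],
    [0.37,-0.406,0,0,0,0,0],
    [0.37,-0.406,0,0,0,0,0],
    [0.481,-0.534,0,0,0,0,0],
    [0.481,-0.534,0,0,0,0,0],
    [0.481,-0.534,0.03,0,0,0,0],
    [0.533,-0.614,0.1,0,0,0,0],
    [0.533,-0.614,0.1,0,0,0,0],
    [0.533,-0.614,0.1,0,0,0,0],
    [0.533,-0.614,0.1,0,0,0,0]
  ]
}}

```text
clock: 2.48
position: [0.5341, 0.0583, 0.1504]
ee_rot: [[0.975, 0.222, 0.001], [0.222, -0.975, -0.001], [0.001, 0.001, -1.0]]
contact_force: [-0.1, -1.0, 0.4]
grip_width: -0.0
gripper_force: 0.0
```

Call:
{"method": "jog_arm", "body": {
  "targets": [
    [0,0,0.02,0,0,0,0],
    [0,0,0.04,0,0,0,0],
    [0,0,0.055,0,0,0,0],
    [0,0,0.055,0,0,0,0],
    [0,0,0.055,0,0,0,0]
  ]
}}

```text
clock: 3.1
position: [0.534, 0.0589, 0.0961]
ee_rot: [[0.975, 0.222, 0.002], [0.222, -0.975, -0.0], [0.002, 0.001, -1.0]]
contact_force: [0.3, 0.4, 0.7]
grip_width: -0.0001
gripper_force: 0.0
```

Run:
```python
from plant import *
import cv2,pickle,numpy as np
s=read_state();print(s['clock'],s['position'],s['contact_force'])
b=snapshot('side')['pixels'][:,:,::-1]
a=snapshot('top')['pixels'][:,:,::-1]
f=lambda i:cv2.resize(i,(390,390),interpolation=cv2.INTER_CUBIC)
cv2.imwrite('pics/dwell.png',np.hstack([f(a[190:320,230:360]),f(b[160:290,265:395])]))
```

```text
3.1 [0.53402212 0.05886621 0.09609553] [0.26133487 0.35579544 0.71627808]
```

View pics/dwell.png

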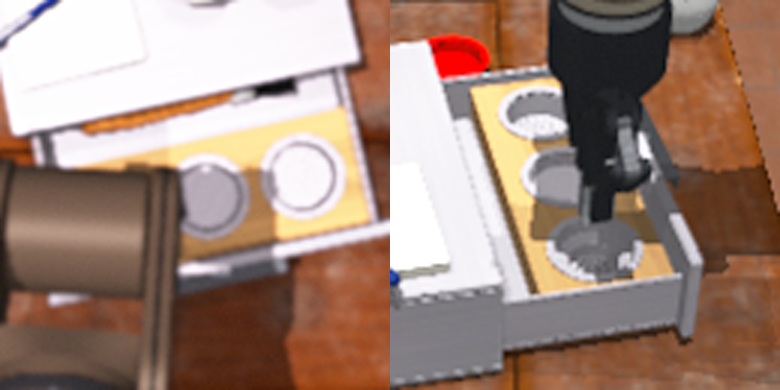

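The fingertips are centred over the stepped basket and touch nothing; in the side half the basket is near (595,248). I'll hold still here, then lift and go out in front of the drawer.

Call:
{"method": "jog_arm", "body": {
  "targets": [
    [0,0,0,0,0,0,0],
    [0,0,0,0,0,0,0],
    [0,0,0,0,0,0,0],
    [0,0,0,0,0,0,0],
    [0,0,0,0,0,0,0],
    [0,0,0,0,0,0,0],
    [0,0,0,0,0,0,0],
    [0,0,0,0,0,0,0],
    [0,0,0,0,0,0,0],
    [0,0,0,0,0,0,0],
    [0,0,0,0,0,0,0],
    [0,0,0,0,0,0,0],
    [0,0,0,0,0,0,0],
    [0,0,0,0,0,0,0],
    [0,0,0,0,0,0,0],
    [0,0,0,0,0,0,0],
    [0,0,0,0,0,0,0],
    [0,0,0,0,0,0,0],
    [0,0,0,0,0,0,0],
    [0,0,0,0,0,0,0]
  ]
}}

```text
clock: 5.7
position: [0.5332, 0.0594, 0.095]
ee_rot: [[0.975, 0.223, -0.0], [0.223, -0.975, 0.0], [-0.0, -0.0, -1.0]]
contact_force: [0.7, -0.7, -0.2]
grip_width: 0.0001
gripper_force: 0.0
```

Call:
{"method": "jog_arm", "body": {
  "targets": [
    [0,0,-0.03,0,0,0,0],
    [0,0,-0.06,0,0,0,0],
    [0,0,-0.06,0,0,0,0],
    [-0.04,0.002,-0.06,0,0,0,0],
    [-0.08,0.004,-0.06,0,0,0,0],
    [-0.1,0.005,-0.06,0,0,0,0],
    [-0.1,0.005,-0.06,0,0,0,0],
    [-0.1,0.005,-0.06,0,0,0,0]
  ]
}}

```text
clock: 6.7
position: [0.4374, 0.0322, 0.1548]
ee_rot: [[0.975, 0.223, 0.0], [0.223, -0.975, 0.0], [0.0, -0.0, -1.0]]
contact_force: [0.1, 0.4, 1.2]
grip_width: 0.0001
gripper_force: 0.0
```

Call:
{"method": "jog_arm", "body": {
  "targets": [
    [0,0,0.04,0,0,0,0],
    [0,0,0.08,0,0,0,0],
    [0,0,0.085,0,0,0,0],
    [0,0,0.085,0,0,0,0],
    [0.01,0,0.085,0,0,0,0],
    [0.02,0.001,0.085,0,0,0,0],
    [0.03,0.001,0.085,0,0,0,0],
    [0.038,0.002,0.085,0,0,0,0],
    [0.046,0.002,0.085,0,0,0,0],
    [0.054,0.002,0.085,0,0,0,0]
  ]
}}

```text
clock: 7.95
position: [0.4901, 0.0421, 0.0699]
ee_rot: [[0.975, 0.223, -0.001], [0.223, -0.975, -0.001], [-0.001, 0.0, -1.0]]
contact_force: [-3.1, -2.5, 1.7]
grip_width: -0.0004
gripper_force: 1.6
```

Call:
{"method": "jog_arm", "body": {
  "targets": [
    [0.012,0.0005,0,0,0,0,0],
    [0.024,0.001,0,0,0,0,0],
    [0.036,0.0015,0,0,0,0,0],
    [0.048,0.002,0,0,0,0,0],
    [0.06,0.0025,0,0,0,0,0],
    [0.07,0.003,0,0,0,0,0],
    [0.078,0.003,0,0,0,0,0],
    [0.084,0.0035,0,0,0,0,0],
    [0.088,0.0035,0,0,0,0,0],
    [0.09,0.004,0,0,0,0,0],
    [0.09,0.004,0,0,0,0,0]
  ]
}}

```text
clock: 9.32
position: [0.5788, 0.0588, 0.0701]
ee_rot: [[0.975, 0.223, 0.001], [0.223, -0.975, 0.001], [0.001, -0.0, -1.0]]
contact_force: [-2.1, 1.2, -1.3]
grip_width: -0.0
gripper_force: 0.7
```

Call:
{"method": "jog_arm", "body": {
  "targets": [
    [0.002,0,0,0,0,0,0],
    [0.004,0,0,0,0,0,0],
    [0.006,0,0,0,0,0,0],
    [0.006,0,0,0,0,0,0]
  ]
}}

```text
clock: 9.82
position: [0.5848, 0.0599, 0.0702]
ee_rot: [[0.975, 0.223, 0.001], [0.223, -0.975, 0.0], [0.001, 0.0, -1.0]]
contact_force: [-2.2, 0.6, -0.4]
grip_width: 0.0001
gripper_force: 0.7
```

Call:
{"method": "jog_arm", "body": {
  "targets": [
    [0.002,0,0,0,0,0,0],
    [0.004,0,0,0,0,0,0],
    [0.004,0,0,0,0,0,0]
  ]
}}

```text
clock: 10.2
position: [0.5888, 0.0606, 0.0702]
ee_rot: [[0.975, 0.223, 0.001], [0.223, -0.975, -0.0], [0.001, 0.0, -1.0]]
contact_force: [-1.2, 0.6, -0.5]
grip_width: 0.0002
gripper_force: 0.7
```

Still only sliding friction, so I'll continue in small steps until the force rises.

Call:
{"method": "jog_arm", "body": {
  "targets": [
    [0.002,0,0,0,0,0,0],
    [0.004,0,0,0,0,0,0],
    [0.004,0,0,0,0,0,0]
  ]
}}

```text
clock: 10.58
position: [0.5904, 0.061, 0.0701]
ee_rot: [[0.975, 0.223, -0.006], [0.223, -0.975, -0.001], [-0.006, -0.0, -1.0]]
contact_force: [-9.8, -3.4, 6.1]
grip_width: 0.0003
gripper_force: 4.8
```

Call:
{"method": "jog_arm", "body": {
  "targets": [
    [0.0015,0,0,0,0,0,0],
    [0.003,0,0,0,0,0,0],
    [0.003,0,0,0,0,0,0]
  ]
}}

```text
clock: 10.95
position: [0.5905, 0.061, 0.0701]
ee_rot: [[0.974, 0.224, -0.015], [0.224, -0.975, -0.003], [-0.015, -0.001, -1.0]]
contact_force: [-18.4, -5.3, 13.7]
grip_width: 0.0001
gripper_force: 9.7
```

The force has risen to 18 N with no further travel, so the drawer is at its stop. I'll back off and check with a picture.

Call:
{"method": "jog_arm", "body": {
  "targets": [
    [-0.01,0,0,0,0,0,0],
    [-0.03,-0.001,0,0,0,0,0],
    [-0.07,-0.003,0,0,0,0,0],
    [-0.11,-0.004,0,0,0,0,0],
    [-0.14,-0.004,-0.03,0,0,0,0],
    [-0.14,-0.004,-0.06,0,0,0,0],
    [-0.14,-0.004,-0.06,0,0,0,0],
    [-0.14,-0.004,-0.06,0,0,0,0]
  ]
}}

```text
clock: 11.95
position: [0.4581, 0.035, 0.1297]
ee_rot: [[0.975, 0.223, 0.001], [0.223, -0.975, 0.0], [0.001, 0.0, -1.0]]
contact_force: [0.4, -0.6, -1.6]
grip_width: -0.0
gripper_force: 0.0
```

Run:
```python
from plant import *
import cv2,pickle,numpy as np
s=read_state();print(s['clock'],s['position'],s['contact_force'])
b=snapshot('side')['pixels'][:,:,::-1]
a=snapshot('top')['pixels'][:,:,::-1]
f=lambda i:cv2.resize(i,(390,390),interpolation=cv2.INTER_CUBIC)
cv2.imwrite('pics/end.png',np.hstack([f(a[140:270,220:350]),f(b[160:310,190:340])]))
```

```text
11.95 [0.45808731 0.03498164 0.12974647] [ 0.43520386 -0.6099507  -1.58212819]
```

View pics/end.png

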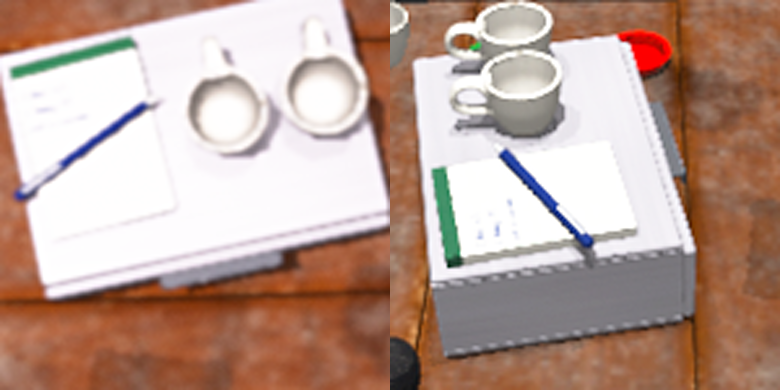

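The drawer front is flush against the unit: the seam is at (685,270) in the side half. The pad, pen and cups stand where they were, and the arm is clear.

```bash
python3 -c "from plant import *;print(close_job())"
```

```text
the job is handed in; nothing more can be done
None
```

I held the fingertips about 25 mm above the middle of the single-shot basket for 2.5 s and then pushed the drawer gently to its stop. The last picture shows it flush with the pad, pen and cups in place, and the job is handed in with no verdict returned.

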